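Feed dish lids through the gate of the lid holder

ROBOT

A 6-joint arm with a two-finger parallel gripper is mounted at the origin on a cart in front of the work surface, level with it; the furniture and walls round the work are solid. World frame = base frame: x ahead of the robot, y to its left, z up, the work surface at z = 0. Lengths are in mm, angles in rad, forces in N, time in s.
With the tool pointing down it reaches from about 300 to 775 mm from the base axis. Payload 14.6 kg.
Tool frame: the origin (TCP) lies at the very end of the fingers, on their centre line; the grasp point (between the pads) lies manip.grip_depth behind it (manip.grip_depth is the distance from the TCP to the grasp point, in mm); x points along the fingers, z is the direction in which the jaws open and shut, and the axes are right-handed (so a half turn about x gives the same grasp; the last joint's range is limited). The gripper opens to 94 mm and grips with 3 to 60 N. Pads are 16 mm wide; open, the fingers measure 119 mm over their backs; the gripper's body (75 mm by 177 mm) begins 78 mm behind the grasp point.
Start: joints at [1.248, 0.3, 1.521, -0, 1.321, -0.067], TCP at [139.158, 532.094, 170.246] pointing down, gripper open.
Joint ranges: [-3.03, 3.03], [-0.79, 2.21], [0.23, 2.52], [-1.04, 4.18], [0, 3.07], [-2.55, 2.55]. Speed limits (rad/s): [2.22, 2.22, 2.57, 3.14, 3.14, 3.14].

INTERFACE

Orientations are given as [roll, pitch, yaw] about the fixed x, y, z axes, in that order (R = Rz(yaw) Ry(pitch) Rx(roll)).
In Python, from cell import manip gives the robot as it stands.
- The arm moves only by the tool step_arm, never from a script. Its argument "commands" is one flat list of numbers, 7 for each row, row after row: the shift along the tool's x, y, z in m, then the turn, a rotation vector about the tool's x, y, z in degrees, then the finger opening in m, from 0 to 0.094. A call has 1 to 5 rows; each row shifts and turns the commanded pose from where the row before left it, along the tool's axes as they then stand; what a row does not reach is not made up. A row lasts 1/8 s, in which the tool goes at most 62.5 mm and 10.7 degrees, less where a joint would pass 70% of its speed; a pose out of reach is approached as far as the arm can. A call with a gripper value outside its range is refused whole. The fingers move at their own pace and stop on an object; "squeeze" is the grip in N (left out, the last holds). Time passes only in rows, so rows that do not move let the fingers close. It gives the time, the measured TCP pose, the force and the opening at its end, in the units of the state.
- manip.read_state(): the state, without advancing time (a new reading comes with each control period).
- manip.camera(name): name is "scene" or "top" or "wrist"; returns the picture (480x640x3 uint8, red, green, blue); there is no depth.
- manip.camera_model(name): a dict with "intrinsics" (3x3 intrinsics, pixels), "origin" and "orientation" of the camera in the world; the wrist camera has in their place "tool_from_camera" (4x4, takes a point from camera to tool coordinates, whose origin is the TCP and whose axes are the tool frame's). Camera axes: x right, y up, looking along -z (the intrinsics and any distortion apply to the point x, -y, -z); pixel columns grow to the right and rows downward; lengths in mm; the calibration is good to about 2 mm. A picture is of the moment at which its call begins: read the wrist's pose just before it. camera_model takes no time and is no camera call.
- manip.sign_off(): hands the job in, once; it reports no verdict.
Trained networks look in the newest picture that a camera, given by its name, has taken for a name from the list of things; names that differ only in an ending like _2 or _b are one class to them, and where a whole thing is asked for, a point or a joint stands for the part that bears it (a point fixed in the world has none). Each returns a list of dicts, best first, with "score" (0 to 1); they miss things now and then, are a little off and sometimes report something else, mostly with a low value. They report only what shows in the picture. A call takes as long as a camera call.
- manip.find_in(thing, camera): "centre" ([row, column] in pixels, amid what is visible of it).
- manip.outline_of(thing, camera): "pixels" (480x640 bool, what is visible of it) and "centre" ([row, column] in pixels, amid what is visible of it).
The state is a dict: "clock": time; "joints": joint angles; "qd": joint speeds; "effort": joint torques, N m; "eef_pos": TCP position; "eef_rot": TCP orientation; "wrist_force": force on the tool from outside, world axes, zero at the start; "moment": the same for the moment, N m; "finger_gap": finger opening in mm.
Only numpy, scipy, OpenCV 4.12 (cv2) and the standard library are available. Lean on these libraries where they do the work, as an engineer would, in place of code of your own. Each camera call takes 0.05 s, during which the arm holds its last target. There are 200 camera calls.

TASK

Push the three pale green dish lids one at a time through the gate of the blue lid holder, so that all three end lying flat in its lane, wholly past the gate; have each one fully inside before the next reaches the gate. Only push them along the worktop with the fingertips: do not pick any up. Leave the two vials, the swab stack and the tape roll where they are.

Things in the scene. Friction and masses are not known exactly. Their poses are not given: they have to be found in the camera images.
- lid_holder: low blue fence fixed on the worktop, 14 mm high, no floor (lids slide on the worktop), open on top. Origin: on the worktop, middle of the gate's outer face; the gate opens to its own +y, the lane runs to its -y, x goes across. Gate 74 mm clear, 12 mm deep (y 0 to -12 mm). Two 50 mm wings flare out from it to y = +37 mm, where they stand 140 mm apart inside, 152 mm outside.
- lane_end (a point): on the worktop, middle of the inner face of the stop that closes the lane, 230 mm behind the gate's outer face (y = -230 mm in the holder's frame). The lane is 80 mm clear between 8 mm thick rails and has just room for three lids in a row, so later lids push the earlier ones deeper
- dish_a: pale green round plastic dish lid, 66 mm across (radius 33), 11 mm high, 30 g, loose, lying flat on the worktop outside the holder; origin at the centre of its underside; slides easily when pushed
- dish_b: pale green round plastic dish lid, 66 mm across (radius 33), 11 mm high, 30 g, loose, lying flat on the worktop outside the holder; origin at the centre of its underside; slides easily when pushed
- dish_c: pale green round plastic dish lid, 66 mm across (radius 33), 11 mm high, 30 g, loose, lying flat on the worktop outside the holder; origin at the centre of its underside; slides easily when pushed
- vial_teal: glass vial with teal cap, 22 mm across, 47 mm high, standing loose; origin at the centre of its foot; bystander
- vial_purple: glass vial with purple cap, 22 mm across, 47 mm high, standing loose; origin at the centre of its foot; bystander
- swabs: small banded stack of white and blue swab sachets, 50 x 50 x 9 mm, lying loose; origin at the centre of its underside; bystander
- tape_roll: roll of brown tape lying flat, 94 x 92 x 48 mm, loose; origin at the centre of its underside; bystander

How it is judged (in metres and radians):
On the way, in this order (a step that is already met when the one before it is completed fails the run):
1. one dish lid is wholly past the gate, the other two still outside, clear of the gate (((y of dish_a in the frame of lid_holder between -0.21 and -0.042 m and x of dish_a in the frame of lid_holder between -0.015 and 0.015 m and height (world z) of dish_a below 0.006 m and y of each of dish_b, dish_c in the frame of lid_holder above 0.04 m) or (y of each of dish_a, dish_c in the frame of lid_holder above 0.04 m and y of dish_b in the frame of lid_holder between -0.21 and -0.042 m and x of dish_b in the frame of lid_holder between -0.015 and 0.015 m and height (world z) of dish_b below 0.006 m) or (y of each of dish_a, dish_b in the frame of lid_holder above 0.04 m and y of dish_c in the frame of lid_holder between -0.21 and -0.042 m and x of dish_c in the frame of lid_holder between -0.015 and 0.015 m and height (world z) of dish_c below 0.006 m))), for 0.1 s.
2. two dish lids are wholly past the gate, the third still outside, clear of the gate (((y of dish_a in the frame of lid_holder between -0.21 and -0.042 m and x of dish_a in the frame of lid_holder between -0.015 and 0.015 m and height (world z) of each of dish_a, dish_b below 0.006 m and y of dish_b in the frame of lid_holder between -0.21 and -0.042 m and x of dish_b in the frame of lid_holder between -0.015 and 0.015 m and y of dish_c in the frame of lid_holder above 0.04 m) or (y of dish_a in the frame of lid_holder between -0.21 and -0.042 m and x of dish_a in the frame of lid_holder between -0.015 and 0.015 m and height (world z) of each of dish_a, dish_c below 0.006 m and y of dish_b in the frame of lid_holder above 0.04 m and y of dish_c in the frame of lid_holder between -0.21 and -0.042 m and x of dish_c in the frame of lid_holder between -0.015 and 0.015 m) or (y of dish_a in the frame of lid_holder above 0.04 m and y of dish_b in the frame of lid_holder between -0.21 and -0.042 m and x of dish_b in the frame of lid_holder between -0.015 and 0.015 m and height (world z) of each of dish_b, dish_c below 0.006 m and y of dish_c in the frame of lid_holder between -0.21 and -0.042 m and x of dish_c in the frame of lid_holder between -0.015 and 0.015 m))), for 0.1 s.
3. all three dish lids are wholly past the gate ((y of dish_a in the frame of lid_holder between -0.21 and -0.042 m and x of dish_a in the frame of lid_holder between -0.015 and 0.015 m and height (world z) of each of dish_a, dish_b, dish_c below 0.006 m and y of dish_b in the frame of lid_holder between -0.21 and -0.042 m and x of dish_b in the frame of lid_holder between -0.015 and 0.015 m and y of dish_c in the frame of lid_holder between -0.21 and -0.042 m and x of dish_c in the frame of lid_holder between -0.015 and 0.015 m)), for 0.1 s.
At the end, for the whole second after the job is handed in: All three dish lids lie flat on the worktop (underside under 6 mm up, tilt under 0.12 rad) inside the lane, centres more than 42 mm behind the gate's outer face and within 15 mm of the lane's centre line, at rest (y of dish_a in the frame of lid_holder between -0.21 and -0.042 m and x of dish_a in the frame of lid_holder between -0.015 and 0.015 m and height (world z) of each of dish_a, dish_b, dish_c below 0.006 m and linear speed of each of dish_a, dish_b, dish_c below 0.02 m/s and angle between each of dish_a, dish_b, dish_c's own z axis and vertical below 0.12 rad and y of dish_b in the frame of lid_holder between -0.21 and -0.042 m and x of dish_b in the frame of lid_holder between -0.015 and 0.015 m and y of dish_c in the frame of lid_holder between -0.21 and -0.042 m and x of dish_c in the frame of lid_holder between -0.015 and 0.015 m); the robot touches nothing.
It fails at once if a dish lid is lifted or tipped up instead of pushed along the worktop (over 12 mm up or 0.35 rad) (height (world z) of any of dish_a, dish_b, dish_c above 0.012 m or angle between any of dish_a, dish_b, dish_c's own z axis and vertical above 0.35 rad).
It fails at once if a vial, the swab stack or the tape roll is moved by more than 15 mm (distance of any of vial_teal, vial_purple, swabs, tape_roll from where it was at the start of the episode above 0.015 m).
It fails at once if a vial is tipped by more than 0.35 rad (angle between any of vial_teal, vial_purple's own z axis and vertical above 0.35 rad).
It also fails if it takes over 72 s, if anything falls off the work surface, if the arm or the gripper's body presses on something with over 40 N, if the wrist force passes 120 N, or if a joint passes its speed limit or range.

## Working session

There is one attempt and no reset: what is moved stays moved. The work goes in short steps, Python scripts to look and compute and a tool call to move; the robot and the scene stay as the last step left them, time stands still between calls to the robot, and variables do not carry over. Pictures are saved under pics/ and viewed, about 8 in all and at most 12, crops included, and the job is handed in when it is done.

Besides the shell and the picture viewer there is one more tool, called after "Emit:" as name(argument=value, ...), one argument or row to a line, values as JSON. step_arm: Moves the arm, as the interface text tells. Its arguments: {"type":"object","properties":{"commands":{"type":"array"},"squeeze":{"type":"number"}},"required":["commands"]}

```bash
mkdir -p pics; ls; cat > h.py <<'E'
import numpy as np, cv2
from cell import manip
from scipy.spatial.transform import Rotation as R
def ray(cam,rc,st=None):
    m=manip.camera_model(cam);K=np.array(m["intrinsics"])
    p=np.linalg.inv(K)@[rc[1],rc[0],1.]; d=np.array([p[0],-p[1],-p[2]])
    if cam=="wrist":
        T=np.array(m["tool_from_camera"]);Rw=R.from_euler('xyz',st["eef_rot"]).as_matrix()
        return Rw@T[:3,3]+np.array(st["eef_pos"]),Rw@T[:3,:3]@d
    return np.array(m["origin"],float),camR(m)@d
def camR(m):
    o=np.array(m["orientation"],float)
    return o if o.shape==(3,3) else R.from_euler('xyz',o).as_matrix()
def at(cam,rc,z,st=None):
    o,d=ray(cam,rc,st);return (o+d*(z-o[2])/d[2])[:2].round(1)
def proj(cam,P):
    m=manip.camera_model(cam);K=np.array(m["intrinsics"])
    c=camR(m).T@(np.array(P,float)-np.array(m["origin"]));q=K@[c[0],-c[1],-c[2]];return q[1]/q[2],q[0]/q[2]
def shot(cam,name):
    im=manip.camera(cam);cv2.imwrite(f"pics/{name}.png",im[:,:,::-1]);return im
E
python3 - <<'E'
from h import *
for c in("top","scene"):
    m=manip.camera_model(c);print(m)
    shot(c,c+"0")
H=dict(dish_a=11,vial_teal=47,vial_purple=47,swabs=9,tape_roll=48,lid_holder=14)
for t,z in H.items():
    for c in("top","scene"):
        for d in manip.outline_of(t,c):
            if d["score"]>.3: print(t,c,round(d["score"],2),np.round(d["centre"]),at(c,d["centre"],z/2),d["pixels"].sum())
s=manip.read_state();print(s);print(R.from_euler('xyz',s["eef_rot"]).as_matrix().round(3))
E
```

```text
pics
{'intrinsics': array([[492.14333489,   0.        , 314.74048802],
       [  0.        , 492.14333489, 240.23225097],
       [  0.        ,   0.        ,   1.        ]]), 'origin': array([ 370.64147527,  -45.97776865, 1070.6626758 ]), 'orientation': array([ 0.15486684,  0.03144164, -1.56004337])}
{'intrinsics': array([[477.98226707,   0.        , 319.68455549],
       [  0.        , 477.98226707, 246.08280852],
       [  0.        ,   0.        ,   1.        ]]), 'origin': array([-152.14374679, -935.14620364,  828.77183951]), 'orientation': array([ 0.98416413, -0.01252463, -0.65665959])}
dish_a top 0.88 [257. 268.] [499.4  91.2] 743
dish_a top 0.78 [215. 210.] [591.2 223. ] 681
dish_a top 0.77 [239. 152.] [537.5 351. ] 686
dish_a scene 0.69 [212. 247.] [541.9 361.3] 178
dish_a scene 0.58 [250. 281.] [505.5  93.8] 256
dish_a scene 0.57 [222. 284.] [606.9 227.2] 198
dish_a scene 0.37 [289. 353.] [ 556.9 -182.1] 993
vial_teal top 0.68 [154. 362.] [ 726.  -113.4] 113
vial_teal top 0.47 [202. 375.] [ 619.6 -142.2] 1728
vial_teal scene 0.67 [255. 380.] [ 711.3 -126.4] 95
vial_purple sc
[... 501 characters left out ...]
3814e+00,  2.99891574e-01,  1.52102231e+00, -2.07898739e-05,
        1.32070882e+00, -6.65884697e-02]), 'qd': array([-1.52305753e-03,  7.87096151e-04,  1.11565021e-05,  1.18518887e-03,
       -1.76162893e-03, -2.87207217e-05]), 'effort': array([-6.47517463e-04, -5.31567013e+01, -3.52878177e+01,  7.08837295e-02,
        2.12065468e-02, -3.16685771e-05]), 'eef_pos': array([139.14000279, 532.08542276, 170.24075848]), 'eef_rot': array([-2.61761013,  1.57076015, -1.30257838]), 'wrist_force': array([0.97697668, 0.32377067, 0.11885212]), 'moment': array([ 0.03909579,  0.03998975, -0.01294138]), 'finger_gap': 93.64100265412235}
[[ 0.    -0.967  0.253]
 [-0.     0.253  0.967]
 [-1.    -0.    -0.   ]]
```

```bash
python3 - <<'E'
import cv2
im=cv2.imread("pics/top0.png");cv2.imwrite("pics/t0c.png",cv2.resize(im[100:400,100:500],None,fx=2,fy=2,interpolation=cv2.INTER_CUBIC))
E
```

```text
(no output)
```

View pics/t0c.png

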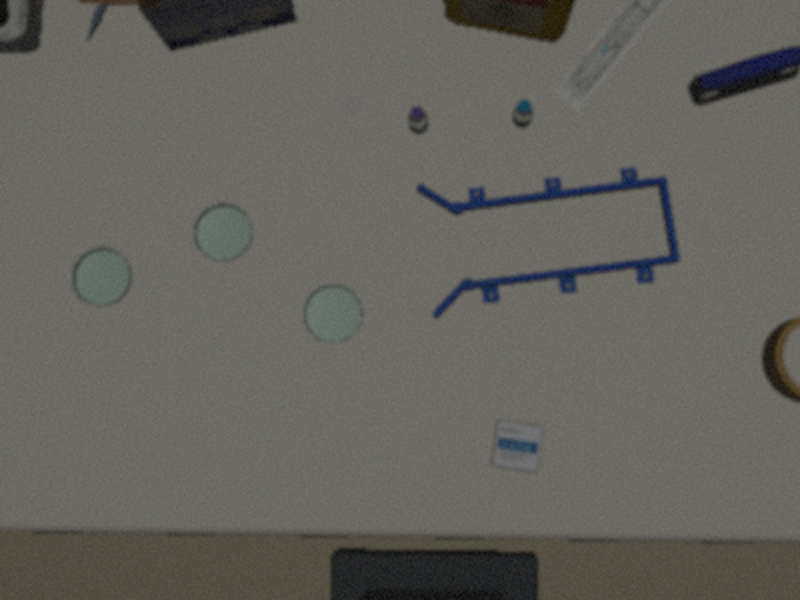

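View pics/scene0.png

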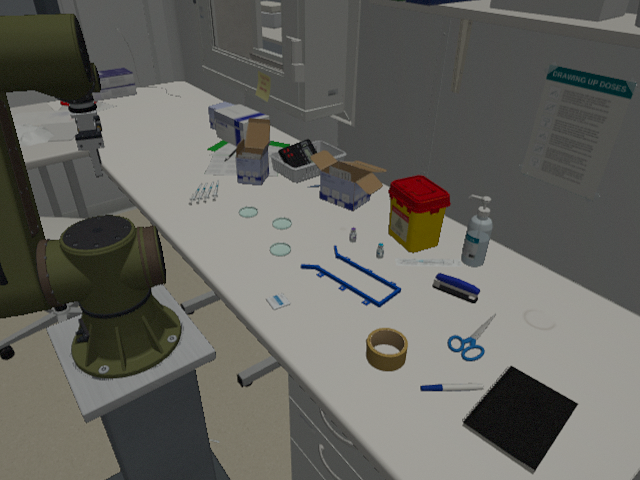

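The top view shows the three lids at crop (102,277), (223,233) and (333,313). The holder gate is at about (460,248), with the lane running right, and the vials and swabs stand clear of it. The scene view confirms this. Next I'll fit the poses precisely.

```bash
cat > fit.py <<'E'
from h import *
from scipy.optimize import minimize
im=cv2.imread("pics/top0.png").astype(int)
B,G,Rr=im[...,0],im[...,1],im[...,2]
mask=((B-Rr)>45).astype(np.uint8); mask[:170]=0;mask[:,:300]=0;mask[260:]=0;mask[:185,445:]=0;mask[:,450:]=0
f=lambda P:P+[(-x,y) for x,y in P]
walls=[]
for s in(1,-1):
    for P in([(40,0),(48,0),(48,-238),(40,-238)],[(37,0),(48,0),(48,-12),(37,-12)],[(37,0),(43,0),(76,37),(70,37)]):
        walls.append([(s*x,y) for x,y in P])
walls.append([(-48,-230),(48,-230),(48,-238),(-48,-238)])
S=8
def render(p):
    t=p[2];c,s=np.cos(t),np.sin(t);o=np.zeros((240*S//2,200*S),np.uint8)
    for w in walls:
        q=[]
        for x,y in w:
            X,Y=p[0]+c*x-s*y,p[1]+s*x+c*y
            for z in(0,14):
                r,cc=proj("top",(X,Y,z));q.append(((cc+.5-280)*S,(r+.5-160)*S))
        cv2.fillConvexPoly(o,cv2.convexHull(np.array(q,np.float32)).astype(np.int32),255)
    return cv2.resize(o,(200,120),interpolation=cv2.INTER_AREA)/255.
m=mask[160:280,280:480].astype(float)
cost=lambda p:np.abs(cv2.GaussianBlur(render(p)-m,(0,0),1.0)).sum()
if __name__=="__main__":
    g=np.r_[at("top",((205+242.5)/2,331),7),0]
    e=at("top",(210,435),7)-g[:2];g[2]=np.arctan2(e[0],-e[1])
    print(g,cost(g),m.sum())
    best=min((minimize(cost,g+d,method="Nelder-Mead",options=dict(initial_simplex=g+d+np.array([[0,0,0],[8,0,0],[0,8,0],[0,0,.05]]))) for d in([0,0,0],[4,-6,.02],[-5,5,-.02])),key=lambda r:r.fun)
    print(best.x,best.fun)
    p=best.x;c,s=np.cos(p[2]),np.sin(p[2])
    lids=[at("top",a,5.5) for a in((257,268),(215,210),(239,152))]
    # colour refine
    D=G-Rr
    for r0,c0 in((257,268),(215,210),(239,152)):
        sub=D[r0-28:r0+28,c0-28:c0+28];k=cv2.GaussianBlur(sub.astype(np.float32),(0,0),1)
        b=(k>(k.max()*.5)).astype(np.uint8);M=cv2.moments(b,True)
        w=np.array(at("top",(M["m01"]/M["m00"]+r0-28,M["m10"]/M["m00"]+c0-28),5.5))
        d=w-p[:2];print("lid",w,"holder",(c*d[0]+s*d[1]).round(1),(-s*d[0]+c*d[1]).round(1),"area",M["m00"])
    v=np.clip(im[160:280,280:480],0,255).astype(np.uint8);v[...,2]=np.maximum(v[...,2],(render(p)*255).astype(np.uint8))
    cv2.imwrite("pics/fit.png",cv2.resize(np.vstack([v,im[160:280,280:480].astype(np.uint8)]),None,fx=2.4,fy=2.4))
E
python3 fit.py
```

```text
[ 5.73300000e+02 -4.61000000e+01  1.38329156e-01] 1020.5016617742658 607.0Traceback (most recent call last):
  File "fit.py", line 29, in <module>
    best=min((minimize(cost,g+d,method="Nelder-Mead",options=dict(initial_simplex=g+d+np.array([[0,0,0],[8,0,0],[0,8,0],[0,0,.05]]))) for d in([0,0,0],[4,-6,.02],[-5,5,-.02])),key=lambda r:r.fun)
  File "fit.py", line 29, in <genexpr>
    best=min((minimize(cost,g+d,method="Nelder-Mead",options=dict(initial_simplex=g+d+np.array([[0,0,0],[8,0,0],[0,8,0],[0,0,.05]]))) for d in([0,0,0],[4,-6,.02],[-5,5,-.02])),key=lambda r:r.fun)
              ~~~~~~~~^^^^^^^^^^^^^^^^^^^^^^^^^^^^^^^^^^^^^^^^^^^^^^^^^^^^^^^^^^^^^^^^^^^^^^^^^^^^^^^^^^^^^^^^^^^^^^^^^^^^^^^^^^^^^^^
    res = _minimize_neldermead(fun, x0, args, callback, bounds=bounds,
                               **options)
    fxr = func(xr)
    fx = function(np.copy(x), *(wrapper_args + args))
  File "fit.py", line 24, in <lambda>
    cost=lambda p:np.abs(cv2.GaussianBlur(render(p)-m,(0,0),1.0)).sum()
                                          ~~~~~~^^^
  File "fit.py", line 20, in render
    r,cc=proj("top",(X,Y,z));q.append(((cc+.5-280)*S,(r+.5-160)*S))
         ~~~~^^^^^^^^^^^^^^^
  File "h.py", line 17, in proj
    m=manip.camera_model(cam);K=np.array(m["intrinsics"])
ValueError: time passes only in moves, steps and waits
```

```bash
python3 - <<'E'
s=open('h.py').read()
s=s.replace("def ray","from functools import lru_cache\n@lru_cache(None)\ndef model(cam): return manip.camera_model(cam)\ndef ray",1).replace("m=manip.camera_model(cam)","m=model(cam)")
open('h.py','w').write(s)
E
python3 fit.py
```

```text
[ 5.73300000e+02 -4.61000000e+01  1.38329156e-01] 1020.5016617742658 607.0
[ 5.75514674e+02 -4.16135473e+01  1.47120718e-01] 941.0307006687916
lid [500.   95.1] holder -54.7 146.3 area 608.0
lid [590.  220.3] holder 52.7 257.0 area 581.0
lid [539.3 353.4] holder 22.1 396.1 area 593.0
```

View pics/fit.png

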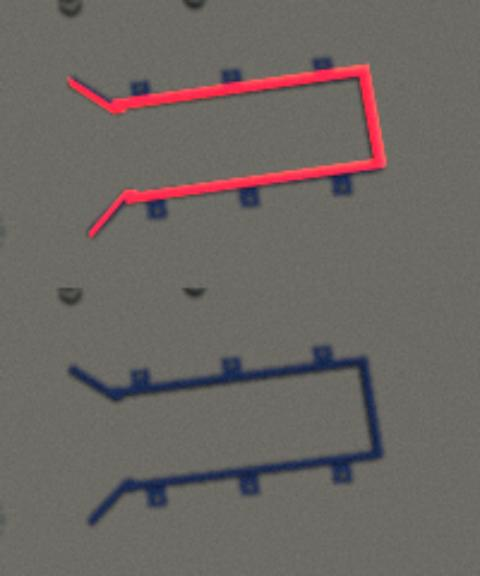

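```bash
for t in 15 25 35; do sed "s/>45/>$t/" fit.py > f2.py; python3 f2.py | head -2|tail -1; done; python3 - <<'E'
from h import *
print(manip.grip_depth, model("wrist"))
E
```

```text
[ 5.75861144e+02 -4.20486512e+01  1.32002565e-01] 664.3693707648238
[ 5.75648416e+02 -4.26830040e+01  1.34136639e-01] 730.6424978907385
[ 5.74862757e+02 -4.31447623e+01  1.33880163e-01] 848.640535892487
18.8 {'intrinsics': array([[352.27771419,   0.        , 311.58682931],
       [  0.        , 352.27771419, 238.54686183],
       [  0.        ,   0.        ,   1.        ]]), 'tool_from_camera': array([[ 5.12398970e-04,  2.38527120e-01, -9.71135701e-01,
        -2.13735850e+02],
       [-6.91419985e-05,  9.71135835e-01,  2.38527116e-01,
         6.80631064e+01],
       [ 9.99999866e-01, -5.50747854e-05,  5.14101244e-04,
        -1.60715362e-01],
       [ 0.00000000e+00,  0.00000000e+00,  0.00000000e+00,
         1.00000000e+00]])}
```

The overlay matches the fence. Holder origin is about (575.6,-42.5), turned 0.134 rad. Next is a small planner, then the move behind the first lid.

```bash
cat > plan.py <<'E'
from h import *
import sys,json
H0=np.array([575.6,-42.5]);TH=.134
hx=np.array([np.cos(TH),np.sin(TH)]);hy=np.array([-hx[1],hx[0]])
w=lambda x,y:H0+x*hx+y*hy
inh=lambda p:np.array([(np.array(p)[:2]-H0)@hx,(np.array(p)[:2]-H0)@hy]).round(1)
LANE=90+np.degrees(TH)          # tool y angle when pushing (along -tool y) down the lane
AHEAD=36.3
def cur():
    s=manip.read_state();M=R.from_euler('xyz',s["eef_rot"]).as_matrix()
    return s,np.array(s["eef_pos"]),np.degrees(np.arctan2(M[1,1],M[0,1]))
def rows(targets,gap=.034):
    """targets: (x,y,z,a,n) world TCP mm, tool-y angle deg, n rows"""
    s,p,a=cur();out=[]
    print("TCP",p.round(1),"in holder",inh(p),"a",round(a,1),"F",np.round(s["wrist_force"],1),"t",round(s["clock"],2),"gap",round(s["finger_gap"],1))
    for x,y,z,b,n in targets:
        q=np.array([x,y,z],float)
        for k in range(n):
            t=(q-p)/(n-k);da=(b-a)/(n-k);A=np.radians(a)
            sh=np.round([-t[2],t[0]*np.cos(A)+t[1]*np.sin(A),t[0]*np.sin(A)-t[1]*np.cos(A)]);da=round(da,1)
            p=p+np.array([sh[1]*np.cos(A)+sh[2]*np.sin(A),sh[1]*np.sin(A)-sh[2]*np.cos(A),-sh[0]]);a+=da
            out.append([*(sh/1000).round(3).tolist(),-da,0,0,gap])
    for i in range(0,len(out),5): print(*[str(r)[1:-1]+"," for r in out[i:i+5]],sep="\n");print()
# lid centre in holder + lane-off angle off -> TCP target (lid nested ahead)
def tcp(lx,ly,off,back=0):
    a=LANE+off;u=-np.array([np.cos(np.radians(a)),np.sin(np.radians(a))])
    return (*(w(lx,ly)-(AHEAD+back)*u),a)
E
python3 - <<'E'
from plan import *
x,y,a=tcp(-56.7,145,15,25);print(x,y,a)
rows([(x,y,130,a,12)])
E
```

```text
476.40242312853724 150.1858688209324 112.67763445475303
TCP [139.1 532.1 170.2] in holder [-355.8  627.7] a 165.3 F [1.  0.3 0.1] t 0.7 gap 93.6
0.003, -0.035, -0.024, np.float64(4.4), 0, 0, 0.034,
0.003, -0.037, -0.021, np.float64(4.4), 0, 0, 0.034,
0.003, -0.038, -0.018, np.float64(4.4), 0, 0, 0.034,
0.003, -0.04, -0.015, np.float64(4.4), 0, 0, 0.034,
0.004, -0.041, -0.012, np.float64(4.4), 0, 0, 0.034,

0.003, -0.042, -0.009, np.float64(4.4), 0, 0, 0.034,
0.004, -0.042, -0.005, np.float64(4.4), 0, 0, 0.034,
0.003, -0.042, -0.002, np.float64(4.4), 0, 0, 0.034,
0.004, -0.042, 0.001, np.float64(4.4), 0, 0, 0.034,
0.003, -0.042, 0.004, np.float64(4.4), 0, 0, 0.034,

0.004, -0.042, 0.008, np.float64(4.3), 0, 0, 0.034,
0.003, -0.042, 0.01, np.float64(4.4), 0, 0, 0.034,
```

Emit:
step_arm(
  commands=[0.003,-0.035,-0.024,4.4,0,0,0.034,0.003,-0.037,-0.021,4.4,0,0,0.034,0.003,-0.038,-0.018,4.4,0,0,0.034,0.003,-0.04,-0.015,4.4,0,0,0.034,0.004,-0.041,-0.012,4.4,0,0,0.034],
  squeeze=10,
)

```text
clock: 1.32
eef_pos: [280.2, 371.4, 154.3]
eef_rot: [-0.183, 1.57, 0.745]
wrist_force: [0.5, 0.6, -0.1]
finger_gap: 47.6
```

Emit:
step_arm(
  commands=[0.003,-0.042,-0.009,4.4,0,0,0.034,0.004,-0.042,-0.005,4.4,0,0,0.034,0.003,-0.042,-0.002,4.4,0,0,0.034,0.004,-0.042,0.001,4.4,0,0,0.034,0.003,-0.042,0.004,4.4,0,0,0.034],
)

```text
clock: 1.95
eef_pos: [420.6, 213.2, 137.3]
eef_rot: [-0.076, 1.57, 0.469]
wrist_force: [0.1, 0.9, 0.3]
finger_gap: 33.9
```

Emit:
step_arm(
  commands=[0.004,-0.042,0.008,4.4,0,0,0.034,0.003,-0.042,0.01,4.4,0,0,0.034,0,0,0,0,0,0,0.034],
)

```text
clock: 2.33
eef_pos: [477.3, 147.9, 129.9]
eef_rot: [-2.99, 1.57, -2.6]
wrist_force: [0.5, -0.3, 0.3]
finger_gap: 33.9
```

```bash
cat >> plan.py <<'E'
def wlook(name):
    s=manip.read_state();im=shot("wrist",name)
    for d in manip.outline_of("dish_a","wrist"):
        if d["score"]>.3:
            q=at("wrist",d["centre"],5.5,s);print("lid",round(d["score"],2),np.round(d["centre"]),q,"holder",inh(q))
    return s,im
E
python3 - <<'E'
from plan import *
s,im=wlook("w1");rows([])
for d in manip.outline_of("lid_holder","wrist"): print(d["score"],d["centre"],d["pixels"].sum())
E
```

```text
lid 0.76 [278. 311.] [498.8  96.2] holder [-57.6 147.7]
lid 0.72 [200. 448.] [590.5 219.7] holder [ 49.8 257.9]
lid 0.67 [ 36. 471.] [542.7 354.1] holder [ 20.4 397.4]
TCP [476.2 149.7 130.2] in holder [-72.9 203.8] a 112.5 F [-0.6  0.1 -0.5] t 2.42 gap 33.9
0.85 [410.8, 287.5] 909
```

View pics/w1.png

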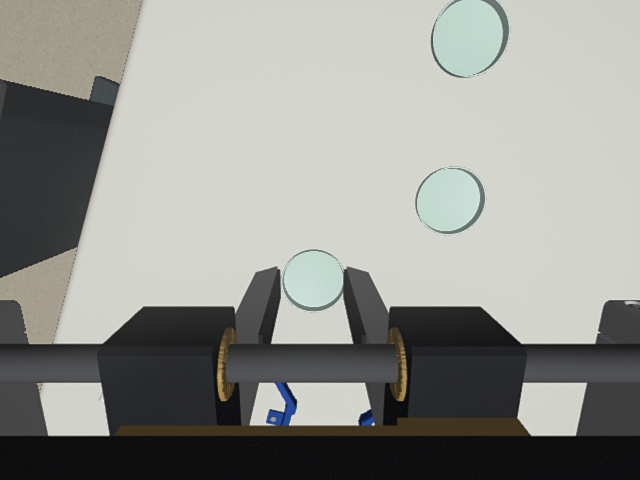

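Lids measured from the wrist agree with the top view: nearest lid at image (311,278), the other two at (448,200) and (471,36). Lowering behind the first lid.

```bash
python3 - <<'E'
from plan import *
x,y,a=tcp(-57.6,147.7,15,22)
T=[(x,y,4,a,5)]
def L(lx,ly,off,n):
    x,y,a=tcp(lx,ly,off);T.append((x,y,4,a,n))
L(-57.6,147.7,15,2);L(0,48,15,6);L(0,15,5,2);L(0,-60,0,5)
rows(T)
E
```

```text
TCP [476.  150.2 130.3] in holder [-73.  204.2] a 112.6 F [ 0.3 -0.1  0.6] t 2.48 gap 34.2
0.025, -0.0, 0.0, np.float64(-0.0), 0, 0, 0.034,
0.025, -0.0, 0.0, np.float64(-0.0), 0, 0, 0.034,
0.025, -0.0, 0.0, np.float64(-0.0), 0, 0, 0.034,
0.026, -0.0, 0.0, np.float64(-0.0), 0, 0, 0.034,
0.025, -0.0, 0.0, np.float64(-0.1), 0, 0, 0.034,

0.0, -0.011, 0.0, np.float64(0.0), 0, 0, 0.034,
0.0, -0.011, 0.0, np.float64(0.0), 0, 0, 0.034,
0.0, -0.019, 0.005, np.float64(0.0), 0, 0, 0.034,
0.0, -0.019, 0.005, np.float64(0.0), 0, 0, 0.034,
0.0, -0.018, 0.005, np.float64(0.0), 0, 0, 0.034,

0.0, -0.019, 0.005, np.float64(0.0), 0, 0, 0.034,
0.0, -0.018, 0.005, np.float64(0.0), 0, 0, 0.034,
0.0, -0.019, 0.005, np.float64(0.0), 0, 0, 0.034,
0.0, -0.016, -0.001, np.float64(5.0), 0, 0, 0.034,
0.0, -0.016, 0.0, np.float64(5.0), 0, 0, 0.034,

0.0, -0.015, -0.001, np.float64(1.0), 0, 0, 0.034,
0.0, -0.015, -0.0, np.float64(1.0), 0, 0, 0.034,
0.0, -0.015, -0.0, np.float64(1.0), 0, 0, 0.034,
0.0, -0.015, 0.0, np.float64(1.0), 0, 0, 0.034,
0.0, -0.015, 0.0, np.float64(1.0), 0, 0, 0.034,
```

Emit:
step_arm(
  commands=[0.025,0,0,0,0,0,0.034,0.025,0,0,0,0,0,0.034,0.025,0,0,0,0,0,0.034,0.026,0,0,0,0,0,0.034,0.025,0,0,0,0,0,0.034],
)

```text
clock: 3.1
eef_pos: [475.8, 150.7, 3.7]
eef_rot: [0.006, 1.57, 0.401]
wrist_force: [0.5, -0.3, -0.5]
finger_gap: 33.7
```

Emit:
step_arm(
  commands=[0,-0.011,0,0,0,0,0.034,0,-0.011,0,0,0,0,0.034,0,-0.019,0.005,0,0,0,0.034,0,-0.019,0.005,0,0,0,0.034,0,-0.018,0.005,0,0,0,0.034],
)

```text
clock: 3.72
eef_pos: [521.3, 82.0, 4.6]
eef_rot: [-0.323, 1.57, 0.07]
wrist_force: [0.1, -0.3, -0.3]
finger_gap: 34.0
```

```bash
python3 - <<'E'
from plan import *
wlook("w2");rows([])
E
```

```text
lid 0.8 [230. 292.] [502.  97.] holder [-54.3 148.1]
TCP [521.3  81.7   4.3] in holder [-37.2 130.3] a 112.4 F [0.2 0.2 0.1] t 3.83 gap 33.6
```

View pics/w2.png

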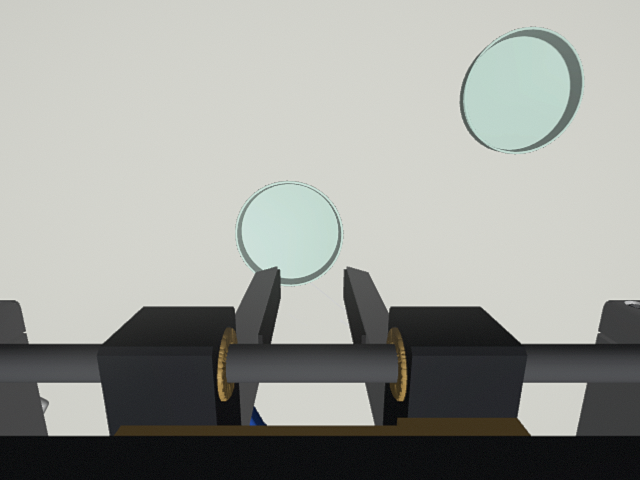

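```bash
python3 - <<'E'
from plan import *
s=cur()[0]
print(at("wrist",(90,520),5.5,s))
im=shot("top","top1")
for d in manip.outline_of("dish_a","top"): print(d["score"],d["centre"],at("top",d["centre"],5.5))
a=cv2.resize(im[170:330,120:400,::-1],None,fx=2,fy=2)
sc=shot("scene","sc1");b=cv2.resize(sc[190:310,210:350,::-1],None,fx=4,fy=2.6666)
cv2.imwrite("pics/m1.png",np.vstack([a,cv2.resize(sc[190:290,200:340,::-1],(560,400))]))
E
```

```text
[591.3 221. ]
0.96 [237.7, 147.6] [540.2 360.2]
0.8 [213.1, 204.6] [596.4 235.3]
```

View pics/m1.png

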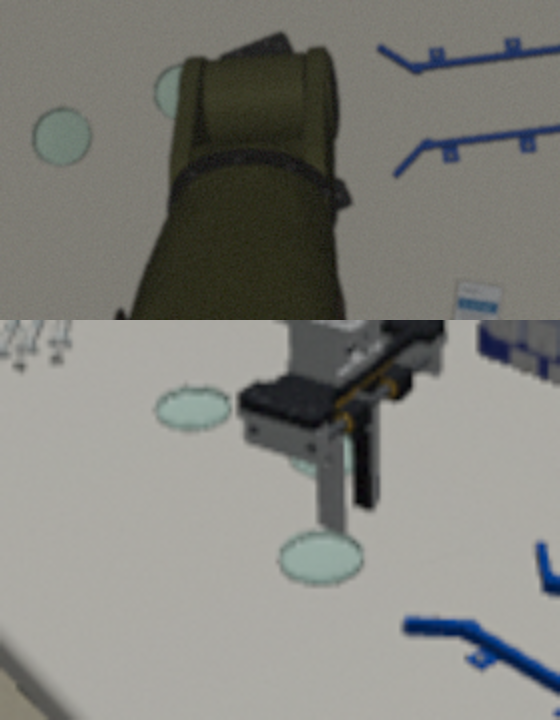

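```bash
python3 - <<'E'
from plan import *
s,p,a=cur();A=np.radians(a)
tz=np.array([np.sin(A),-np.cos(A),0]);ty=np.array([np.cos(A),np.sin(A),0])
f=lambda P:[round(((proj("scene",P)[1]-200)*4)),round((proj("scene",P)[0]-190)*4+320)]
print("tcp",f(p),"crop px")
for k in(-1,1):
  for z in (4,30): print(k,z,f([*(p+k*23*tz)[:2],z]))
for c in((500,95),(533,47),(502,97)): print(c,f([*c,5.5]))
print(manip.read_state()["joints"])
# wrist check of lid: fit circle by colour
im=cv2.imread("pics/w2.png").astype(int)
E
```

```text
tcp [349, 560] crop px
-1 4 [332, 575]
-1 30 [331, 546]
1 4 [365, 546]
1 30 [364, 518]
(500, 95) [319, 560]
(533, 47) [390, 574]
(502, 97) [319, 558]
[ 8.94950351e-02  4.50750475e-01  1.73947933e+00  8.32994323e-05
  9.51846521e-01 -3.03820058e-01]
```

The scene view shows lid 1 has not moved. The fingertips end about 40 mm above where the reported TCP says: finger ends are at crop (332,533), while z=4 would project to (332,575). The wrist view agrees, since a 34 mm gap spanning 65 px puts the tips at 184 mm depth rather than 224. I'll go back behind the lid, then lower by visual and force check.

```bash
python3 - <<'E'
from plan import *
print(inh((500.5,95.8)))
x,y,a=tcp(*inh((500.5,95.8)),15,28)
rows([(x,y,4,a,4),(x,y,-22,a,1)])
E
```

```text
[-55.9 147.1]
TCP [519.9  83.4   4.1] in holder [-38.4 132.2] a 112.5 F [ 0.8 -0.1  0. ] t 3.98 gap 34.1
0.0, 0.021, -0.003, np.float64(-0.0), 0, 0, 0.034,
0.0, 0.021, -0.003, np.float64(-0.0), 0, 0, 0.034,
0.0, 0.021, -0.004, np.float64(-0.1), 0, 0, 0.034,
0.0, 0.02, -0.003, np.float64(-0.0), 0, 0, 0.034,
0.026, 0.0, -0.0, np.float64(-0.0), 0, 0, 0.034,
```

Emit:
step_arm(
  commands=[0,0.021,-0.003,0,0,0,0.034,0,0.021,-0.003,0,0,0,0.034,0,0.021,-0.004,0,0,0,0.034,0,0.02,-0.003,0,0,0,0.034,0.013,0,0,0,0,0,0.034],
)

```text
clock: 4.6
eef_pos: [475.7, 157.0, -8.5]
eef_rot: [-0.081, 1.569, 0.315]
wrist_force: [0.7, -0.2, 0.0]
finger_gap: 33.8
```

Emit:
step_arm(
  commands=[0.006,0,0,0,0,0,0.034,0.006,0,0,0,0,0,0.034,0,0,0,0,0,0,0.034],
)

```text
clock: 4.97
eef_pos: [476.2, 154.6, -21.3]
eef_rot: [3.012, 1.57, -2.878]
wrist_force: [-0.3, -0.6, 0.4]
finger_gap: 33.7
```

```bash
python3 - <<'E'
from plan import *
s,im=wlook("w3");rows([])
sc=shot("scene","sc3")
A=np.radians(cur()[2]);p=cur()[1];tz=np.array([np.sin(A),-np.cos(A),0])
f=lambda P:[round(((proj("scene",P)[1]-230)*5)),round((proj("scene",P)[0]-190)*5)]
for k in(-1,1):
  for z in (0,20): print(k,z,f([*(p+k*23*tz)[:2],z]))
cv2.imwrite("pics/m3.png",np.hstack([cv2.resize(sc[190:270,230:320,::-1],(450,400),interpolation=cv2.INTER_CUBIC),im[160:400,210:410,::-1].repeat(1,0)[:240].copy() if 0 else cv2.resize(im[160:400,200:410,::-1],(350,400))]))
E
```

```text
lid 0.93 [249. 552.] [592.3 220.6] holder [ 51.7 258.5]
lid 0.74 [396. 312.] [506.6  83.9] holder [-51.5 134.5]
lid 0.73 [ 12. 593.] [548.6 327.8] holder [ 22.7 370.6]
TCP [476.5 154.8 -20.7] in holder [-71.9 208.8] a 112.5 F [ 1.   1.1 -0.6] t 5.08 gap 33.7
-1 0 [143, 295]
-1 20 [141, 268]
1 0 [186, 260]
1 20 [184, 233]
```

View pics/m3.png

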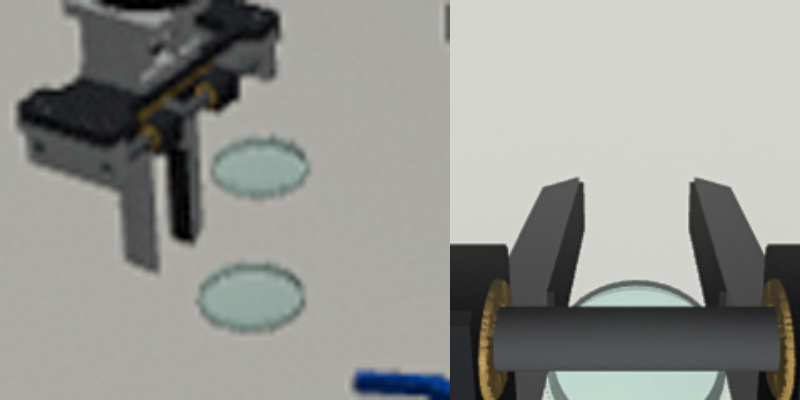

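Finger ends now at (142,268) and (184,240), i.e. tips about 18 mm up with a reported z of -21. Now touching down in small steps.

Emit:
step_arm(
  commands=[0.005,0,0,0,0,0,0.034,0.005,0,0,0,0,0,0.034,0.002,0,0,0,0,0,0.034,0,0,0,0,0,0,0.034],
)

```text
clock: 5.62
eef_pos: [476.2, 155.0, -32.9]
eef_rot: [2.978, 1.57, -2.912]
wrist_force: [0.4, 1.0, 0.5]
finger_gap: 33.8
```

Emit:
step_arm(
  commands=[0.002,0,0,0,0,0,0.034,0,0,0,0,0,0,0.034],
)

```text
clock: 5.88
eef_pos: [476.3, 155.0, -34.8]
eef_rot: [-0.444, 1.571, -0.051]
wrist_force: [1.1, 0.8, -0.4]
finger_gap: 33.7
```

Emit:
step_arm(
  commands=[0.002,0,0,0,0,0,0.034,0,0,0,0,0,0,0.034],
)

```text
clock: 6.12
eef_pos: [476.5, 155.1, -35.1]
eef_rot: [-0.326, 1.57, 0.067]
wrist_force: [-11.2, -3.8, 26.8]
finger_gap: 33.9
```

Contact at a reported z of about -35.1, so the tip offset is about 35 mm. I'll push at a reported -31.

Emit:
step_arm(
  commands=[-0.006,0,0,0,0,0,0.034,0,0,0,0,0,0,0.034],
)

```text
clock: 6.38
eef_pos: [476.6, 155.1, -30.4]
eef_rot: [-0.13, 1.57, 0.264]
wrist_force: [-0.6, 0.6, 0.2]
finger_gap: 33.9
```

```bash
python3 - <<'E'
from plan import *
T=[]
def L(lx,ly,off,n):
    x,y,a=tcp(lx,ly,off);T.append((x,y,-31,a,n))
L(-55.9,147.1,15,2);L(0,48,15,6);L(0,15,5,2);L(0,-60,0,5)
rows(T)
E
```

```text
TCP [476.6 155.1 -30.4] in holder [-71.7 209.1] a 112.5 F [-0.6  0.6  0.2] t 6.38 gap 33.9
0.0, -0.014, -0.0, np.float64(-0.1), 0, 0, 0.034,
0.001, -0.014, -0.001, np.float64(-0.0), 0, 0, 0.034,
-0.0, -0.018, 0.005, np.float64(-0.0), 0, 0, 0.034,
-0.0, -0.018, 0.005, np.float64(-0.0), 0, 0, 0.034,
-0.0, -0.018, 0.005, np.float64(-0.0), 0, 0, 0.034,

-0.0, -0.019, 0.005, np.float64(-0.0), 0, 0, 0.034,
-0.0, -0.018, 0.004, np.float64(-0.0), 0, 0, 0.034,
-0.0, -0.019, 0.005, np.float64(-0.0), 0, 0, 0.034,
-0.0, -0.016, -0.001, np.float64(5.0), 0, 0, 0.034,
-0.0, -0.016, -0.0, np.float64(5.0), 0, 0, 0.034,

-0.0, -0.015, -0.001, np.float64(1.0), 0, 0, 0.034,
-0.0, -0.015, -0.0, np.float64(1.0), 0, 0, 0.034,
-0.0, -0.015, -0.0, np.float64(1.0), 0, 0, 0.034,
-0.0, -0.015, -0.0, np.float64(1.0), 0, 0, 0.034,
-0.0, -0.015, 0.0, np.float64(1.0), 0, 0, 0.034,
```

Emit:
step_arm(
  commands=[0,-0.014,0,0,0,0,0.034,0,-0.014,0,0,0,0,0.034,0,-0.018,0.005,0,0,0,0.034,0,-0.018,0.005,0,0,0,0.034,0,-0.018,0.005,0,0,0,0.034],
)

```text
clock: 7.0
eef_pos: [522.5, 83.8, -30.8]
eef_rot: [-0.135, 1.571, 0.258]
wrist_force: [-0.5, -0.4, 0.1]
finger_gap: 34.0
```

```bash
cat >> plan.py <<'E'
def slook(name,box=None):
    im=shot("scene",name)
    for d in manip.outline_of("dish_a","scene"):
        if d["score"]>.3: q=at("scene",d["centre"],5.5);print("scene lid",round(d["score"],2),np.round(d["centre"]),q,"holder",inh(q))
    return im
E
python3 - <<'E'
from plan import *
rows([]);wlook("w4");slook("s4")
E
```

```text
TCP [522.5  83.8 -30.8] in holder [-35.7 132.2] a 112.5 F [-0.5 -0.4  0.1] t 7.0 gap 34.0
lid 0.9 [ 76. 561.] [591.1 223.3] holder [ 50.9 261.3]
lid 0.87 [325. 311.] [532.   61.1] holder [-29.4 108.5]
scene lid 0.71 [211. 250.] [553.9 361.3] holder [ 32.4 403.1]
scene lid 0.53 [250. 299.] [547.6  59.8] holder [-14.1 105.1]
```

The lid is now moving, nested ahead of the fingers. Continuing.

Emit:
step_arm(
  commands=[0,-0.019,0.005,0,0,0,0.034,0,-0.018,0.004,0,0,0,0.034,0,-0.019,0.005,0,0,0,0.034,0,-0.016,-0.001,5,0,0,0.034,0,-0.016,0,5,0,0,0.034],
)

```text
clock: 7.82
eef_pos: [566.7, 6.9, -30.8]
eef_rot: [-0.044, 1.571, 0.171]
wrist_force: [0.7, -0.2, 1.0]
finger_gap: 33.9
```

```bash
python3 - <<'E'
from plan import *
T=[]
def L(lx,ly,off,n):
    x,y,a=tcp(lx,ly,off);T.append((x,y,-31,a,n))
L(0,-60,0,5)
rows(T);im=slook("s5")
# second lid side only: show gate
cv2.imwrite("pics/m5.png",cv2.resize(im[190:320,240:420,::-1],(720,520),interpolation=cv2.INTER_CUBIC))
E
```

```text
TCP [566.7   6.9 -30.8] in holder [-2.2 50.2] a 102.4 F [ 0.7 -0.2  1. ] t 7.83 gap 33.9
0.0, -0.015, -0.001, np.float64(0.9), 0, 0, 0.034,
0.0, -0.015, -0.0, np.float64(0.9), 0, 0, 0.034,
0.0, -0.015, -0.0, np.float64(1.0), 0, 0, 0.034,
0.0, -0.014, -0.0, np.float64(0.9), 0, 0, 0.034,
0.0, -0.015, -0.001, np.float64(1.0), 0, 0, 0.034,

scene lid 0.69 [257. 324.] [585.6 -17.1] holder [13.3 23.8]
scene lid 0.58 [213. 250.] [544.8 347.9] holder [ 21.6 391. ]
scene lid 0.45 [222. 280.] [595.3 233.3] holder [ 56.4 270.7]
```

View pics/m5.png

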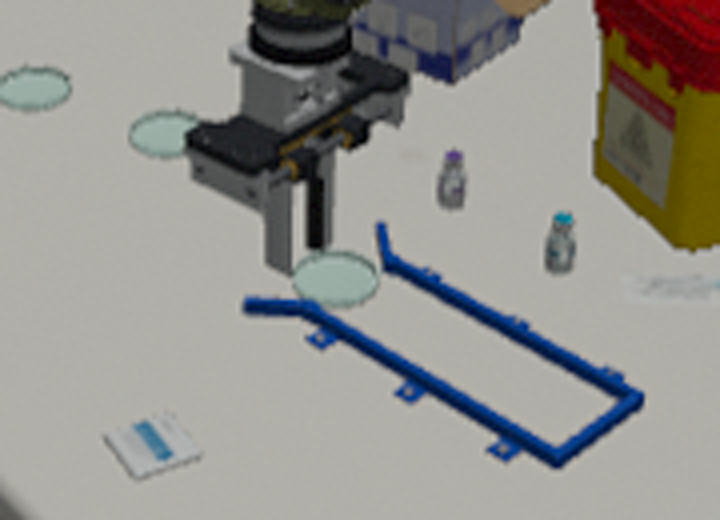

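The lid sits in the gate mouth at (337,279), squarely ahead of the fingers. Pushing it in.

Emit:
step_arm(
  commands=[0,-0.016,0,1,0,0,0.034,0,-0.016,0,1,0,0,0.034,0,-0.016,0,1,0,0,0.034,0,-0.016,0,1,0,0,0.034,0,-0.014,0,1,0,0,0.034],
)

```text
clock: 8.55
eef_pos: [580.5, -69.5, -30.7]
eef_rot: [-1.543, 1.571, -1.413]
wrist_force: [-0.1, 0.9, -0.5]
finger_gap: 34.1
```

```bash
python3 - <<'E'
from plan import *
slook("s6")
x,y,a=tcp(50.5,259,-10,28)
s,p,_=cur();A=np.radians(LANE)
b=w(*(inh(p)+[0,40]))
rows([(*b,-28,LANE,2),(*b,40,LANE,2),(x,y,40,a,6),(x,y,-31,a,4)])
E
```

```text
scene lid 0.63 [271. 343.] [ 585.6 -104.2] holder [  1.7 -62.5]
scene lid 0.59 [212. 246.] [535.6 361.5] holder [ 14.3 405.7]
scene lid 0.49 [223. 283.] [599.9 223.4] holder [ 59.6 260.3]
TCP [580.5 -69.9 -30.7] in holder [  1.2 -27.8] a 97.4 F [-0.4 -0.3 -0.3] t 8.65 gap 34.0
-0.001, 0.02, -0.0, np.float64(-0.1), 0, 0, 0.034,
-0.002, 0.02, -0.0, np.float64(-0.1), 0, 0, 0.034,
-0.034, -0.0, -0.0, np.float64(-0.0), 0, 0, 0.034,
-0.034, -0.0, -0.0, np.float64(-0.0), 0, 0, 0.034,
0.0, 0.052, 0.01, np.float64(1.7), 0, 0, 0.034,

0.0, 0.052, 0.008, np.float64(1.7), 0, 0, 0.034,
0.0, 0.052, 0.007, np.float64(1.6), 0, 0, 0.034,
0.0, 0.052, 0.006, np.float64(1.7), 0, 0, 0.034,
0.0, 0.053, 0.004, np.float64(1.6), 0, 0, 0.034,
0.0, 0.052, 0.002, np.float64(1.7), 0, 0, 0.034,

0.018, 0.0, 0.0, np.float64(-0.0), 0, 0, 0.034,
0.018, 0.0, 0.0, np.float64(-0.0), 0, 0, 0.034,
0.018, 0.0, 0.0, np.float64(-0.0), 0, 0, 0.034,
0.017, 0.0, 0.0, np.float64(-0.0), 0, 0, 0.034,
```

Emit:
step_arm(
  commands=[-0.001,0.02,0,0,0,0,0.034,-0.002,0.02,0,0,0,0,0.034,-0.034,0,0,0,0,0,0.034,-0.034,0,0,0,0,0,0.034,0,0.052,0.01,1.7,0,0,0.034],
)

```text
clock: 9.28
eef_pos: [579.5, 24.5, 43.3]
eef_rot: [-0.162, 1.566, -0.063]
wrist_force: [0.5, 0.7, 0.0]
finger_gap: 33.4
```

Emit:
step_arm(
  commands=[0,0.052,0.008,1.7,0,0,0.034,0,0.052,0.007,1.6,0,0,0.034,0,0.052,0.006,1.7,0,0,0.034,0,0.053,0.004,1.6,0,0,0.034,0,0.052,0.002,1.7,0,0,0.034],
)

```text
clock: 9.9
eef_pos: [592.4, 289.9, 40.5]
eef_rot: [1.003, 1.571, 0.961]
wrist_force: [1.2, 0.5, 0.6]
finger_gap: 33.9
```

```bash
python3 - <<'E'
from plan import *
wlook("w7")
x,y,a=tcp(50.5,259,-10,28)
T=[(x,y,-31,a,4)]
def L(lx,ly,off,n):
    x,y,a=tcp(lx,ly,off);T.append((x,y,-31,a,n))
L(50.5,259,-10,2);L(0,50,-10,9);L(0,15,-3,2);L(0,-62,0,5)
rows(T)
E
```

```text
lid 0.96 [323. 311.] [590.  230.4] holder [ 50.7 268.5]
lid 0.72 [163. 232.] [540.9 353.5] holder [ 18.5 397.1]
TCP [591.7 292.6  40.2] in holder [ 60.7 329.9] a 87.8 F [-0.3 -0.2 -0.6] t 10.0 gap 34.4
0.018, -0.002, 0.001, np.float64(0.0), 0, 0, 0.034,
0.018, -0.002, 0.0, np.float64(0.1), 0, 0, 0.034,
0.018, -0.002, 0.001, np.float64(0.0), 0, 0, 0.034,
0.017, -0.001, 0.0, np.float64(0.1), 0, 0, 0.034,
0.0, -0.014, 0.0, np.float64(-0.0), 0, 0, 0.034,

0.0, -0.014, 0.0, np.float64(-0.0), 0, 0, 0.034,
0.0, -0.024, -0.001, np.float64(-0.0), 0, 0, 0.034,
0.0, -0.024, -0.002, np.float64(-0.0), 0, 0, 0.034,
0.0, -0.024, -0.001, np.float64(-0.0), 0, 0, 0.034,
0.0, -0.024, -0.002, np.float64(-0.0), 0, 0, 0.034,

0.0, -0.024, -0.001, np.float64(-0.0), 0, 0, 0.034,
0.0, -0.024, -0.002, np.float64(-0.0), 0, 0, 0.034,
0.0, -0.024, -0.001, np.float64(-0.0), 0, 0, 0.034,
0.0, -0.023, -0.002, np.float64(-0.0), 0, 0, 0.034,
0.0, -0.024, -0.001, np.float64(-0.0), 0, 0, 0.034,

0.0, -0.017, 0.001, np.float64(-3.5), 0, 0, 0.034,
0.0, -0.018, -0.0, np.float64(-3.5), 0, 0, 0.034,
0.0, -0.015, 0.0, np.float64(-0.6), 0, 0, 0.034,
0.0, -0.015, 0.0, np.float64(-0.6), 0, 0, 0.034,
0.0, -0.016, 0.0, np.float64(-0.6), 0, 0, 0.034,

0.0, -0.015, 0.0, np.float64(-0.6), 0, 0, 0.034,
0.0, -0.016, 0.0, np.float64(-0.6), 0, 0, 0.034,
```

Emit:
step_arm(
  commands=[0.018,-0.001,0,0,0,0,0.034,0.018,-0.001,0,0,0,0,0.034,0.018,-0.002,0,0,0,0,0.034,0.017,-0.002,0,0,0,0,0.034,0,-0.014,0,0,0,0,0.034],
)

```text
clock: 10.62
eef_pos: [591.9, 265.5, -32.7]
eef_rot: [-2.735, 1.568, -2.778]
wrist_force: [-0.1, 0.0, -0.3]
finger_gap: 34.0
```

Emit:
step_arm(
  commands=[0,-0.014,0,0,0,0,0.034,0,-0.024,-0.001,0,0,0,0.034,0,-0.024,-0.002,0,0,0,0.034,0,-0.024,-0.001,0,0,0,0.034,0,-0.024,-0.002,0,0,0,0.034],
)

```text
clock: 11.25
eef_pos: [582.1, 154.9, -30.5]
eef_rot: [0.287, 1.57, 0.244]
wrist_force: [0.7, 0.3, 0.7]
finger_gap: 34.3
```

```bash
cat >> plan.py <<'E'
def push(*wps):
    T=[]
    for lx,ly,off,n in wps:
        x,y,a=tcp(lx,ly,off);T.append((x,y,-31,a,n))
    rows(T)
E
python3 - <<'E'
from plan import *
wlook("w8");slook("s8")
push((0,50,-10,5),(0,15,-3,2),(0,-62,0,5))
E
```

```text
lid 0.6 [326. 310.] [580.4 129.7] holder [ 27.8 170. ]
scene lid 0.73 [270. 342.] [587.4 -98.9] holder [  4.2 -57.5]
scene lid 0.66 [237. 299.] [589.7 120.9] holder [ 35.8 160.1]
scene lid 0.54 [255. 381.] [ 731.4 -109.6] holder [145.4 -87.3]
scene lid 0.53 [212. 248.] [541.9 355.2] holder [ 19.7 398.6]
TCP [582.2 156.2 -30.6] in holder [ 33.1 196.1] a 87.5 F [ 0.  -0.3  0.1] t 11.45 gap 34.0
0.0, -0.023, -0.001, np.float64(-0.0), 0, 0, 0.034,
0.0, -0.023, -0.001, np.float64(-0.0), 0, 0, 0.034,
0.0, -0.022, -0.002, np.float64(-0.1), 0, 0, 0.034,
0.0, -0.023, -0.001, np.float64(-0.0), 0, 0, 0.034,
0.0, -0.022, -0.002, np.float64(-0.1), 0, 0, 0.034,

0.0, -0.018, 0.001, np.float64(-3.5), 0, 0, 0.034,
0.0, -0.017, -0.0, np.float64(-3.5), 0, 0, 0.034,
0.0, -0.015, 0.0, np.float64(-0.6), 0, 0, 0.034,
0.0, -0.016, 0.0, np.float64(-0.6), 0, 0, 0.034,
0.0, -0.015, 0.0, np.float64(-0.6), 0, 0, 0.034,

0.0, -0.016, 0.0, np.float64(-0.6), 0, 0, 0.034,
0.0, -0.015, 0.0, np.float64(-0.6), 0, 0, 0.034,
```

Emit:
step_arm(
  commands=[0,-0.023,-0.001,0,0,0,0.034,0,-0.023,-0.001,0,0,0,0.034,0,-0.022,-0.002,0,0,0,0.034,0,-0.023,-0.001,0,0,0,0.034,0,-0.022,-0.002,0,0,0,0.034],
)

```text
clock: 12.08
eef_pos: [570.0, 42.7, -30.8]
eef_rot: [-1.944, 1.571, -1.987]
wrist_force: [0.3, 0.3, -0.9]
finger_gap: 33.9
```

```bash
python3 - <<'E'
from plan import *
slook("s9")
push((0,15,-3,2),(0,-65,0,5))
E
```

```text
scene lid 0.78 [272. 342.] [ 583.2 -104.8] holder [ -0.8 -62.8]
scene lid 0.58 [255. 317.] [575.8   7.3] holder [ 6.9 49.3]
scene lid 0.49 [212. 248.] [541.6 355.4] holder [ 19.5 398.9]
TCP [569.9  42.  -30.8] in holder [ 5.7 84.5] a 87.4 F [ 0.3  0.4 -0.1] t 12.18 gap 33.9
0.0, -0.017, 0.001, np.float64(-3.6), 0, 0, 0.034,
0.0, -0.016, 0.0, np.float64(-3.6), 0, 0, 0.034,
0.0, -0.016, 0.0, np.float64(-0.6), 0, 0, 0.034,
0.0, -0.016, 0.0, np.float64(-0.6), 0, 0, 0.034,
0.0, -0.016, 0.0, np.float64(-0.6), 0, 0, 0.034,

0.0, -0.016, 0.0, np.float64(-0.6), 0, 0, 0.034,
0.0, -0.016, 0.001, np.float64(-0.6), 0, 0, 0.034,
```

Tracking well, so on through the gate.

Emit:
step_arm(
  commands=[0,-0.017,0.001,-3.6,0,0,0.034,0,-0.016,0,-3.6,0,0,0.034,0,-0.016,0,-0.6,0,0,0.034,0,-0.016,0,-0.6,0,0,0.034,0,-0.016,0,-0.6,0,0,0.034],
)

```text
clock: 12.8
eef_pos: [575.4, -36.8, -30.8]
eef_rot: [2.109, 1.571, 2.223]
wrist_force: [-0.1, 1.0, -0.2]
finger_gap: 34.1
```

Emit:
step_arm(
  commands=[0,-0.016,0,-0.6,0,0,0.034,0,-0.015,0,-0.6,0,0,0.034,0,0,0,0,0,0,0.034],
)

```text
clock: 13.18
eef_pos: [579.1, -68.4, -30.8]
eef_rot: [-0.88, 1.571, -0.746]
wrist_force: [0.8, -1.4, 0.1]
finger_gap: 34.0
```

```bash
python3 - <<'E'
from plan import *
slook("s10")
x,y,a=tcp(18.5,396.5,-4,35)
s,p,_=cur()
b=w(*(inh(p)+[0,40]))
rows([(*b,-28,LANE,2),(*b,40,LANE,2),(x,y,40,a,9),(x,y,-31,a,4)])
E
```

```text
scene lid 0.6 [268. 343.] [597.  -93.3] holder [ 14.4 -53.2]
scene lid 0.59 [278. 361.] [ 605.1 -160.7] holder [  13.4 -121.1]
TCP [579.  -67.4 -30.8] in holder [  0.  -25.1] a 97.7 F [0.  0.9 0.2] t 13.28 gap 34.2
-0.001, 0.02, 0.0, np.float64(0.0), 0, 0, 0.034,
-0.002, 0.02, 0.0, np.float64(0.0), 0, 0, 0.034,
-0.034, -0.0, 0.0, np.float64(0.0), 0, 0, 0.034,
-0.034, -0.0, 0.0, np.float64(0.0), 0, 0, 0.034,
0.0, 0.05, 0.003, np.float64(0.4), 0, 0, 0.034,

0.0, 0.05, 0.002, np.float64(0.5), 0, 0, 0.034,
0.0, 0.05, 0.002, np.float64(0.4), 0, 0, 0.034,
0.0, 0.051, 0.001, np.float64(0.5), 0, 0, 0.034,
0.0, 0.05, 0.001, np.float64(0.4), 0, 0, 0.034,
0.0, 0.051, 0.001, np.float64(0.5), 0, 0, 0.034,

0.0, 0.05, 0.0, np.float64(0.4), 0, 0, 0.034,
0.0, 0.051, 0.0, np.float64(0.5), 0, 0, 0.034,
0.0, 0.05, -0.0, np.float64(0.4), 0, 0, 0.034,
0.018, 0.0, -0.0, np.float64(0.0), 0, 0, 0.034,
0.018, 0.0, -0.0, np.float64(0.0), 0, 0, 0.034,

0.018, 0.0, -0.0, np.float64(0.0), 0, 0, 0.034,
0.017, 0.0, -0.0, np.float64(0.0), 0, 0, 0.034,
```

Emit:
step_arm(
  commands=[-0.001,0.02,0,0,0,0,0.034,-0.002,0.02,0,0,0,0,0.034,-0.034,0,0,0,0,0,0.034,-0.034,0,0,0,0,0,0.034,0,0.05,0.003,0.4,0,0,0.034],
)

```text
clock: 13.9
eef_pos: [571.3, 22.4, 43.2]
eef_rot: [-0.186, 1.566, -0.06]
wrist_force: [-0.5, 0.9, -0.3]
finger_gap: 34.0
```

Emit:
step_arm(
  commands=[0,0.05,0.002,0.5,0,0,0.034,0,0.05,0.002,0.4,0,0,0.034,0,0.051,0.001,0.5,0,0,0.034,0,0.05,0.001,0.4,0,0,0.034,0,0.051,0.001,0.5,0,0,0.034],
)

```text
clock: 14.52
eef_pos: [547.3, 276.4, 40.5]
eef_rot: [0.361, 1.571, 0.45]
wrist_force: [0.8, 0.0, 0.8]
finger_gap: 34.4
```

Emit:
step_arm(
  commands=[0,0.05,0,0.4,0,0,0.034,0,0.051,0,0.5,0,0,0.034,0,0.05,0,0.4,0,0,0.034,0,0,0,0,0,0,0.034],
)

```text
clock: 15.02
eef_pos: [533.9, 428.1, 39.9]
eef_rot: [1.836, 1.57, 1.906]
wrist_force: [0.5, -1.0, 0.6]
finger_gap: 34.0
```

```bash
python3 - <<'E'
from plan import *
im=shot("top","t11")
for d in manip.outline_of("dish_a","top"):
    q=at("top",d["centre"],5.5);print("top",round(d["score"],2),q,inh(q))
wlook("w11")
x,y,a=tcp(18.5,396.5,-4,35);T=[(x,y,-31,a,4)]
for q in((18.5,396.5,-4,3),(0,60,-4,13)):
    x,y,a=tcp(*q[:3]);T.append((x,y,-31,a,q[3]))
rows(T)
E
```

```text
top 0.7 [ 590.6 -173.6] [  -2.6 -131.9]
top 0.64 [ 583.3 -101.5] [ -0.3 -59.5]
top 0.62 [540.2 359.9] [ 18.7 403.5]
top 0.55 [ 626.2 -159.8] [  34.5 -123. ]
lid 0.85 [325. 311.] [539.6 363.8] holder [ 18.6 407.5]
TCP [536.2 423.4  40.3] in holder [ 23.2 467. ] a 93.7 F [ 0.1 -0.1 -1. ] t 15.22 gap 34.3
0.018, 0.0, 0.0, np.float64(0.0), 0, 0, 0.034,
0.018, 0.0, 0.0, np.float64(0.0), 0, 0, 0.034,
0.018, 0.0, 0.0, np.float64(0.0), 0, 0, 0.034,
0.017, 0.001, 0.0, np.float64(0.1), 0, 0, 0.034,
0.0, -0.012, 0.0, np.float64(-0.0), 0, 0, 0.034,

0.0, -0.012, 0.0, np.float64(-0.0), 0, 0, 0.034,
0.0, -0.011, 0.0, np.float64(-0.0), 0, 0, 0.034,
0.0, -0.026, 0.0, np.float64(-0.0), 0, 0, 0.034,
0.0, -0.026, 0.0, np.float64(-0.0), 0, 0, 0.034,
0.0, -0.026, 0.001, np.float64(-0.0), 0, 0, 0.034,

0.0, -0.026, 0.0, np.float64(-0.0), 0, 0, 0.034,
0.0, -0.026, 0.001, np.float64(-0.0), 0, 0, 0.034,
0.0, -0.026, 0.0, np.float64(-0.0), 0, 0, 0.034,
0.0, -0.026, 0.001, np.float64(-0.0), 0, 0, 0.034,
0.0, -0.026, 0.0, np.float64(-0.0), 0, 0, 0.034,

0.0, -0.026, 0.001, np.float64(-0.0), 0, 0, 0.034,
0.0, -0.026, 0.0, np.float64(-0.0), 0, 0, 0.034,
0.0, -0.026, 0.001, np.float64(-0.0), 0, 0, 0.034,
0.0, -0.026, 0.0, np.float64(-0.0), 0, 0, 0.034,
0.0, -0.025, 0.001, np.float64(-0.0), 0, 0, 0.034,
```

Emit:
step_arm(
  commands=[0.018,0,0,0,0,0,0.034,0.018,0,0,0,0,0,0.034,0.018,0,0,0,0,0,0.034,0.017,0,0,0,0,0,0.034,0,-0.012,0,0,0,0,0.034],
)

```text
clock: 15.85
eef_pos: [536.4, 411.3, -32.7]
eef_rot: [-2.635, 1.568, -2.569]
wrist_force: [0.5, 0.3, 0.3]
finger_gap: 33.9
```

Emit:
step_arm(
  commands=[0,-0.012,0,0,0,0,0.034,0,-0.011,0,0,0,0,0.034,0,-0.026,0,0,0,0,0.034,0,-0.026,0,0,0,0,0.034,0,-0.026,0.001,0,0,0,0.034],
)

```text
clock: 16.48
eef_pos: [545.2, 309.9, -30.0]
eef_rot: [0.41, 1.57, 0.475]
wrist_force: [0.7, 0.4, -0.4]
finger_gap: 34.1
```

Emit:
step_arm(
  commands=[0,-0.026,0,0,0,0,0.034,0,-0.026,0.001,0,0,0,0.034,0,-0.026,0,0,0,0,0.034,0,-0.026,0.001,0,0,0,0.034,0,-0.026,0,0,0,0,0.034],
)

```text
clock: 17.1
eef_pos: [555.7, 180.2, -30.0]
eef_rot: [0.164, 1.57, 0.229]
wrist_force: [0.5, 0.4, -1.3]
finger_gap: 34.0
```

```bash
python3 - <<'E'
from plan import *
slook("s12");wlook("w12")
push((0,50,-4,6),(0,15,-1,2),(0,-55,0,5))
E
```

```text
scene lid 0.81 [271. 345.] [ 591.6 -105.1] holder [  7.5 -64.2]
scene lid 0.6 [282. 361.] [ 593.9 -172.4] holder [   0.8 -131.2]
scene lid 0.47 [235. 286.] [563.  154.8] holder [ 13.9 197.2]
lid 0.76 [330. 312.] [558.2 151.3] holder [  8.6 194.4]
TCP [555.7 181.4 -30.2] in holder [ 10.1 224.5] a 93.7 F [ 1.2  0.7 -0.2] t 17.3 gap 33.8
0.0, -0.023, 0.0, np.float64(0.0), 0, 0, 0.034,
0.0, -0.023, 0.0, np.float64(0.0), 0, 0, 0.034,
0.0, -0.023, 0.001, np.float64(0.0), 0, 0, 0.034,
0.0, -0.023, 0.0, np.float64(0.0), 0, 0, 0.034,
0.0, -0.023, 0.001, np.float64(0.0), 0, 0, 0.034,

0.001, -0.023, 0.0, np.float64(0.0), 0, 0, 0.034,
-0.0, -0.018, 0.0, np.float64(-1.5), 0, 0, 0.034,
-0.0, -0.017, 0.0, np.float64(-1.5), 0, 0, 0.034,
-0.0, -0.014, 0.0, np.float64(-0.2), 0, 0, 0.034,
-0.0, -0.014, 0.0, np.float64(-0.2), 0, 0, 0.034,

-0.0, -0.014, 0.0, np.float64(-0.2), 0, 0, 0.034,
-0.0, -0.014, 0.0, np.float64(-0.2), 0, 0, 0.034,
-0.0, -0.014, 0.0, np.float64(-0.2), 0, 0, 0.034,
```

Emit:
step_arm(
  commands=[0,-0.023,0,0,0,0,0.034,0,-0.023,0,0,0,0,0.034,0,-0.023,0.001,0,0,0,0.034,0,-0.023,0,0,0,0,0.034,0,-0.023,0.001,0,0,0,0.034],
)

```text
clock: 17.92
eef_pos: [565.1, 67.2, -30.5]
eef_rot: [0.207, 1.57, 0.273]
wrist_force: [-0.4, 0.3, 0.6]
finger_gap: 33.6
```

Emit:
step_arm(
  commands=[0,-0.023,0,0,0,0,0.034,0,-0.018,0,-1.5,0,0,0.034,0,-0.017,0,-1.5,0,0,0.034,0,-0.014,0,-0.2,0,0,0.034,0,-0.014,0,-0.2,0,0,0.034],
)

```text
clock: 18.55
eef_pos: [572.7, -18.8, -30.6]
eef_rot: [0.42, 1.571, 0.545]
wrist_force: [-0.5, 1.3, 0.7]
finger_gap: 34.1
```

```bash
python3 - <<'E'
from plan import *
slook("s13")
push((0,-54,0,5))
E
```

```text
scene lid 0.89 [282. 366.] [ 605.2 -180.2] holder [  10.9 -140.4]
scene lid 0.84 [270. 347.] [ 599.1 -108.8] holder [ 14.4 -68.8]
scene lid 0.5 [265. 328.] [569.1 -55.8] holder [ -8.2 -12.3]
TCP [572.7 -19.7 -30.7] in holder [ 0.1 23. ] a 97.1 F [-1.1  0.4 -0.5] t 18.65 gap 34.0
0.0, -0.008, 0.0, np.float64(-0.1), 0, 0, 0.034,
0.0, -0.008, 0.0, np.float64(-0.1), 0, 0, 0.034,
0.0, -0.008, 0.0, np.float64(-0.1), 0, 0, 0.034,
0.0, -0.008, 0.0, np.float64(-0.1), 0, 0, 0.034,
0.0, -0.009, 0.0, np.float64(-0.2), 0, 0, 0.034,
```

Emit:
step_arm(
  commands=[0,-0.008,0,0,0,0,0.034,0,-0.009,0,0,0,0,0.034,0,-0.009,0,0,0,0,0.034,0,-0.008,0,0,0,0,0.034,0,-0.008,0,0,0,0,0.034],
)

```text
clock: 19.27
eef_pos: [577.7, -61.0, -30.7]
eef_rot: [0.496, 1.571, 0.62]
wrist_force: [0.1, 0.6, -0.3]
finger_gap: 34.1
```

```bash
python3 - <<'E'
from plan import *
im=slook("s14");rows([])
cv2.imwrite("pics/m14.png",cv2.resize(im[230:320,280:420,::-1],(770,495),interpolation=cv2.INTER_CUBIC))
E
```

```text
scene lid 0.89 [289. 379.] [ 613.7 -224.4] holder [  13.5 -185.4]
scene lid 0.54 [277. 360.] [ 605.9 -153.7] holder [  15.2 -114.3]
TCP [577.8 -61.3 -30.8] in holder [ -0.4 -18.9] a 97.1 F [ 0.7 -0.8 -0.7] t 19.38 gap 33.8
```

View pics/m14.png

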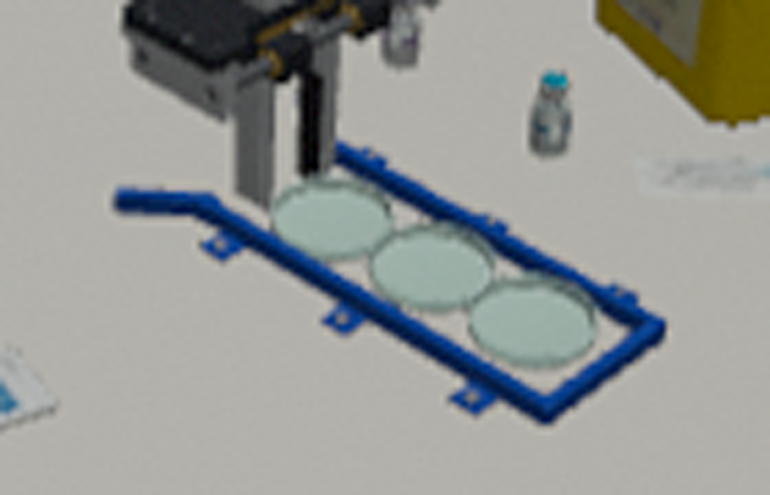

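All three lids lie in a row in the lane, at (332,218), (431,266) and (533,318), with a small gap left to the stop. Retreating.

Emit:
step_arm(
  commands=[0,0.015,0,0,0,0,0.034,0,0.02,0,0,0,0,0.034,-0.03,0,0,0,0,0,0.034,-0.045,0,0,0,0,0,0.034,-0.04,0.04,0,0,0,0,0.034],
)

```text
clock: 20.0
eef_pos: [568.2, 14.6, 85.8]
eef_rot: [-0.395, 1.57, -0.272]
wrist_force: [0.6, 0.1, -1.0]
finger_gap: 34.3
```

Emit:
step_arm(
  commands=[0,0.05,0,0,0,0,0.034,0,0.05,0,0,0,0,0.034,0,0.05,0,0,0,0,0.034,0,0.05,0,0,0,0,0.034,0,0,0,0,0,0,0.034],
)

```text
clock: 20.62
eef_pos: [541.9, 216.5, 84.2]
eef_rot: [1.906, 1.571, 2.035]
wrist_force: [-0.3, -0.5, 0.3]
finger_gap: 34.0
```

```bash
python3 - <<'E'
from plan import *
im=shot("top","t15");rows([])
for d in manip.outline_of("dish_a","top"):
    if d["score"]>.3: q=at("top",d["centre"],5.5);print("top",round(d["score"],2),q,inh(q))
for t,z in(("swabs",4.5),("vial_teal",23),("vial_purple",23),("tape_roll",24)):
    for d in manip.find_in(t,"top")[:1]: print(t,d["score"],np.round(d["centre"],1))
cv2.imwrite("pics/m15.png",cv2.resize(im[140:340,280:480,::-1],(600,600),interpolation=cv2.INTER_CUBIC))
E
```

```text
TCP [542.3 214.7  84.1] in holder [  1.4 259.3] a 97.3 F [ 0.5 -0.1 -0.5] t 20.68 gap 33.8
top 0.76 [ 576.6 -100.3] [ -6.7 -57.4]
top 0.68 [ 596.2 -162.7] [   4.4 -121.9]
swabs 0.73 [321.7 359.8]
vial_purple 0.43 [159.1 310.8]
tape_roll 0.67 [271.3 521. ]
```

View pics/m15.png

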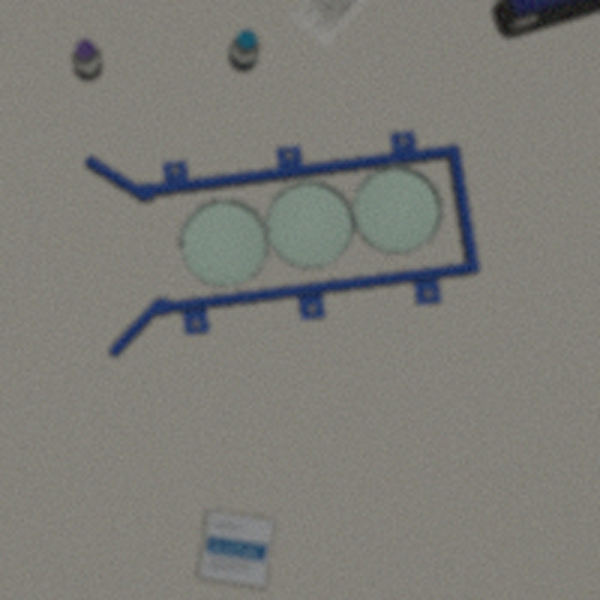

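The top view shows all three lids flat inside the lane at crop (224,243), (310,226) and (397,211). The last is about 55 mm past the gate face (limit 42). Vials and swabs look undisturbed, and the arm is clear.

```bash
python3 -c "
from cell import manip
print(manip.sign_off())"
```

```text
the job is handed in; nothing more can be done
None
```

All three lids are in the lane, pushed through the gate one at a time with the fingertips. I handed the job in at about 21 s of the 72 s allowed.

**First attempt:** my first push passed over the first lid without touching it, because the fingers end about 35 mm short of the reported TCP. I found this in the scene and wrist views and confirmed it with a light touch on the worktop (about 27 N). After that I pushed at a reported z of -31 mm.

**Last checks:**
- **Lids:** the top view showed all three flat in a row. The rearmost centre is about 55 mm past the gate face (42 mm needed), and the lateral offset is about 7 mm at most by the top view. The network outlined only two of the three in that last picture, so I judged the deepest lid by eye there. The scene view taken just before gave it at y ≈ -185 mm.
- **Scene view disagreement:** its lid positions ran about 5 to 15 mm off the top view sideways (up to 15 mm off the centre line). I trusted the top and wrist views.
- **Bystanders:** the vials and swabs looked unmoved by eye. The network's swab and tape centres shifted 2 to 4 pixels (about 4 to 9 mm) from the start. It did not find the teal vial in the last top picture, though it is visible there. The arm never came near any of them.
- **Arm:** clear of everything when handed in.

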